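# Cock the reader's shutter and hold a sample block in its corner

## Robot

A 6-joint arm with a two-finger parallel gripper is mounted at the origin on the work surface. World frame = base frame: x ahead of the robot, y to its left, z up, the work surface at z = 0. Lengths are in mm, angles in rad, forces in N, time in s.
With the tool pointing down it reaches from about 275 to 850 mm from the base axis. Payload 19 kg.
Tool frame: the origin (TCP) lies on the centre line of the jaws, within the pads' length; the fingertips stand 17 mm ahead of it and the grasp point (between the pads) lies 2 mm behind it; z points along the fingers, y is the direction in which the jaws open and shut (so a half turn about z gives the same grasp; the last joint's range is limited). The gripper opens to 85 mm and grips with 20 to 120 N. Pads are 22 mm wide; open, the fingers measure 114 mm over their backs; the gripper's body (76 mm by 85 mm) begins 54 mm behind the grasp point. The pads swing forward as they close: fully open they stand 13 mm farther back than shut.
Start: joints at [-1.433, 0.15, 1.437, -0, 1.554, -0.134], TCP at [154.342, -553.866, 223.467] pointing down, gripper open.
Joint ranges: [-2.8, 2.8], [-0.68, 2.1], [0.12, 2.68], [-1.39, 4.53], [0.16, 2.79], [-2.81, 2.81]. Speed limits (rad/s): [1.89, 1.89, 2.22, 3.01, 3.01, 3.01].

## Interface

Orientations are given as a unit quaternion [x, y, z, w].
In Python, from plant import ctrl gives the robot as it stands.
- The arm moves only by the tool step_arm, never from a script. Its argument "increments" is a list of rows, each a list of 4 numbers: the shift along the tool's x, y, z in mm, then the turn about the tool's z in rad. A call has 1 to 12 rows; each row shifts and turns the commanded pose from where the row before left it, along the tool's axes as they then stand; what a row does not reach is not made up. A row lasts 1/12 s, in which the tool goes at most 41.7 mm and 7.16 degrees, less where a joint would pass 70% of its speed; a pose out of reach is approached as far as the arm can. A call is refused whole if a number of a shift passes 41.7 or a number of a turn 0.125, either way. A call with a gripper value outside its range is refused whole. "grip" is the closure, from 0 (fully open) to 1 (shut), set as the call begins (left out, the last holds). The fingers move at their own pace and stop on an object; the grip force is fixed at half the most. Time passes only in rows, so rows that do not move let the fingers close. It gives the time, the measured TCP pose, the force and the opening at its end, in the units of the state.
- ctrl.sense(): the state, without advancing time (a new reading comes with each control period).
- ctrl.capture(name): name is "side" or "top" or "wrist"; returns the picture (420x560x3 uint8, red, green, blue); there is no depth.
- ctrl.get_calibration(name): a dict with "K" (3x3 intrinsics, pixels), "R" (3x3) and "t" (3): a world point X has camera coordinates R X + t. Camera axes: x right, y down, z forward; pixel columns grow to the right and rows downward; lengths in mm; the calibration is good to about 2 mm. A picture is of the moment at which its call begins: read the wrist's pose just before it. get_calibration takes no time and is no camera call; for the wrist camera it gives the pose at the moment of the call.
- ctrl.hand_in(): hands the job in, once; it reports no verdict.
The state is a dict: "clock": time; "joints": joint angles; "joint_vel": joint speeds; "joint_torque": joint torques, N m; "ee_pos": TCP position; "tcp_rot": TCP orientation; "force": force on the tool from outside, world axes, zero at the start; "wrist_torque": the same for the moment, N m; "grip_width": finger opening in mm.
Only numpy, scipy, OpenCV 4.12 (cv2) and the standard library are available. Lean on these libraries where they do the work, as an engineer would, in place of code of your own. Each camera call takes 0.05 s, during which the arm holds its last target.

## Task

Cock the reading station's shutter by swinging its red-posted lever all the way to its stop and letting it spring back. Then take the sample block with the blue knob, keep it upright, set it down on the station's plate and press it firmly into the corner, long side flush against the long far fence and short side flush against the side fence. Finish while still holding it pressed against both fences, for the reading, and leave the other things on the bench where they are.

Things in the scene. Friction and masses are not known exactly. Their poses are not given: they have to be found in the camera images.
- station: fixed reading station on the bench. Origin: on the bench (its underside); x points away from the robot (to within 0.3 rad), y to the left, z up. Smooth dark plate, friction with the block about 0.2, top 10 mm above the origin, from x -90 to +60 mm, y -90 to +90 mm. Behind the far fence, a white shutter housing from x 59 to 121 mm, y -90 to +90 mm, top 51.5 mm above the origin, carries the lever.
- corner (a point): the corner point of the reading station: on the plate's top where the working faces of the two fences meet, at (45, 50, 10) mm in the station's frame; its axes are the station's. The block's place extends from here to -x and -y of the station: fully home, the blue block's origin is 30 mm to -x and 40 mm to -y of this point
- far_fence: the long fixed aluminium fence, 12 mm thick, 30 mm high above the plate, 150 mm long along the station's y (from y -88 to +62 mm in the station's frame). Origin: mid-length at its foot on its working face, which looks to the station's -x (toward the robot) at x = 45 mm in the station's frame. Smooth (0.2)
- side_fence: the short fixed aluminium fence on the station's left, 12 mm thick, 30 mm high above the plate, 100 mm long along the station's x (from x -56 to +44 mm in the station's frame). Origin: mid-length at its foot on its working face, which looks to the station's -y at y = 50 mm in the station's frame. Smooth, friction with the block about 0.2
- shutter_lever (a joint): the shutter lever's angle, rad: 0 at rest, 1.1 at its stop. It turns flat about a vertical axis, counter-clockwise seen from above, at (90, 0) mm in the station's frame; at rest its arm points along the station's +y, and its post swings toward the station's -x, on over the far fence. A spring returns it to 0: about 1 N at the post at rest, 3 N at the stop
- lever_post (a point): top centre of the red round upright post on the lever's free end, 12 mm in diameter, standing 25 mm clear above the lever's flat arm (60 mm from pivot to post, 12 mm wide); post top 84 mm above the bench, arm's top about 59 mm above the bench
- blue_block: the sample block to load: aluminium, 60 mm (its x) by 80 mm (its y) by 40 mm high, about 0.35 to 0.65 kg, with four dark wells flush in its top and a round blue knob standing at the centre of its top, 24 mm in diameter and 34 mm high. Either way round (half turn) is the same. Origin: centre of its underside. It stands on a black mat 3 mm thick
- blue_block_knob (a point): top centre of the blue knob, 74 mm above the block's underside
- yellow_block: another sample block, same shape and size but with a yellow knob, also on the black mat: leave alone. Origin: centre of its underside
- dropper_a: white squeeze bottle with red tip, 56 mm in diameter, 150 mm high, standing on the bench: leave alone. Origin: centre of its underside
- dropper_b: second squeeze bottle, same as the first: leave alone. Origin: centre of its underside
- beaker: open glass beaker, 70 mm in diameter, 90 mm high: leave alone. Origin: centre of its underside
- amber_bottle: amber bottle with black cap, 70 mm in diameter, 150 mm high: leave alone. Origin: centre of its underside
- flask: conical glass flask with a cork, 84 mm in diameter at the foot, 124 mm high: leave alone. Origin: centre of its underside
- dish: white ceramic dish, 90 mm in diameter, 18 mm high: leave alone. Origin: centre of its underside
Mind the look-alikes: they are no part of the job. What is shaped like the blue_block but purple is not meant.

How it is judged:
By the outcome, as a careful person would: the job done as asked, in the order asked, and still so for the second after the job is handed in, while the arm keeps its last pose, push and grip.
It also fails if it takes over 64 s, if anything falls off the work surface, if the arm or the gripper's body presses on something with over 40 N, if the wrist force passes 120 N, or if a joint passes its speed limit or range.

## Working session

There is one attempt and no reset: what is moved stays moved. The work goes in short steps, Python scripts to look and compute and a tool call to move; the robot and the scene stay as the last step left them, time stands still between calls to the robot, and variables do not carry over. Pictures are saved under pics/ and viewed, and the job is handed in when it is done.

Besides the shell and the picture viewer there is one more tool, called after "Request:" by a JSON object that holds its "method" and its "body", one argument or row to a line. step_arm: Moves the arm, as the interface text tells. Its arguments: {"type":"object","properties":{"increments":{"type":"array","items":{"type":"array","items":{"type":"number"}}},"grip":{"type":"number"}},"required":["increments"]}

```bash
mkdir -p pics; ls; python3 - <<'E'
from plant import ctrl
import cv2,numpy as np
print(ctrl.sense())
for n in ["side","top","wrist"]:
    c=ctrl.get_calibration(n); print(n,np.round(c["K"],1).tolist(),np.round(c["R"],3).tolist(),np.round(c["t"],1).tolist())
    im=ctrl.capture(n); np.save(f"pics/{n}0.npy",im); cv2.imwrite(f"pics/{n}0.png",im[:,:,::-1])
E
```

```text
pics
{'clock': 0.0, 'joints': array([-1.43301520e+00,  1.50937354e-01,  1.43800124e+00,  2.40131242e-06,
        1.55376281e+00, -1.33954212e-01]), 'joint_vel': array([ 0.00036939, -0.00107076, -0.00030721, -0.00112485, -0.00077411,
       -0.00040701]), 'joint_torque': array([ 3.29382437e-04, -7.13046312e+01, -5.70862126e+01, -4.36217624e-05,
        9.09030583e-03,  3.03525985e-05]), 'ee_pos': array([ 154.30636065, -553.66337553,  222.91799219]), 'tcp_rot': array([ 9.90784029e-01,  1.35449994e-01,  1.39702960e-07, -5.54372268e-04]), 'force': array([-0.30940122,  0.13681294, -0.40535721]), 'wrist_torque': array([-0.00949369,  0.00395507,  0.05220439]), 'grip_width': 85.03711503265995}
side [[463.6, 0.0, 285.9], [0.0, 463.6, 205.5], [0.0, 0.0, 1.0]] [[0.92, 0.393, -0.005], [0.22, -0.524, -0.823], [-0.326, 0.756, -0.568]] [-463.8, -32.6, 1761.4]
top [[470.8, 0.0, 285.7], [0.0, 470.8, 210.5], [0.0, 0.0, 1.0]] [[-0.001, -1.0, 0.017], [-0.991, -0.001, -0.137], [0.137, -0.017, -0.99]] [-18.5, 499.3, 1276.5]
wrist [[346.2, 0.0, 277.6], [0.0, 346.2, 210.0], [0.0, 0.0, 1.0]] [[0.269, -0.963, -0.002], [-0.927, -0.259, 0.273], [-0.263, -0.072, -0.962]] [-575.1, -35.9, 379.6]
```

View pics/side0.png

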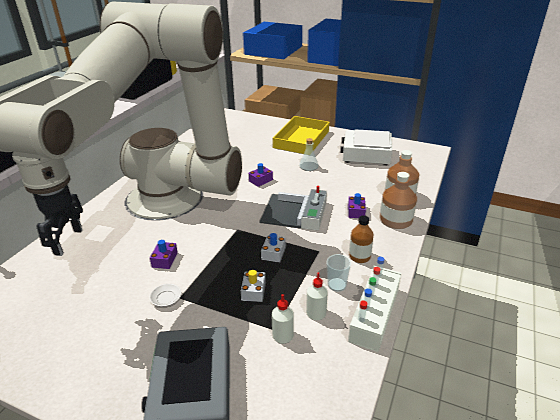

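View pics/top0.png

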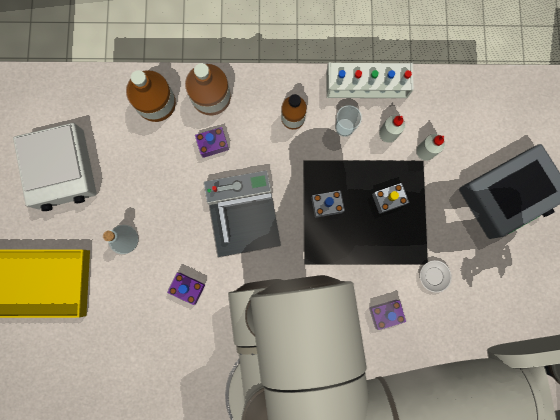

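View pics/wrist0.png

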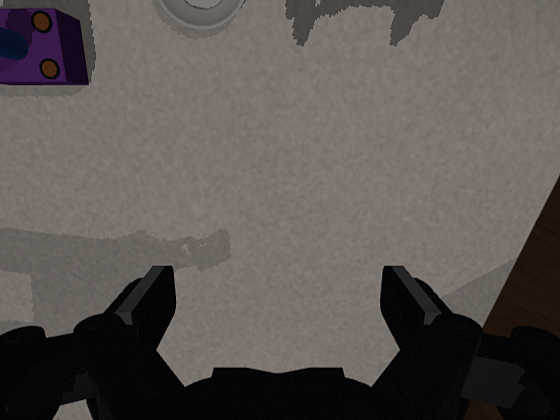

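Candidates in the top view: blue knob on grey block (328,202), the target. Not meant: yellow knob on grey (392,197), and purple blocks with blue knobs at (212,141), (186,288), (388,314). The station is at (245,215), with its red post at (214,188). I'll check the choice in a crop.

```bash
python3 - <<'E'
import cv2,numpy as np
im=np.load("pics/top0.npy")[:,:,::-1]
cv2.imwrite("pics/crop_top.png",cv2.resize(im[150:270,190:350],None,fx=5,fy=5,interpolation=cv2.INTER_CUBIC))
im=np.load("pics/side0.npy")[:,:,::-1]
cv2.imwrite("pics/crop_side.png",cv2.resize(im[175:305,220:340],None,fx=4.6,fy=4.6,interpolation=cv2.INTER_CUBIC))
E
```

```text
(no output)
```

View pics/crop_top.png

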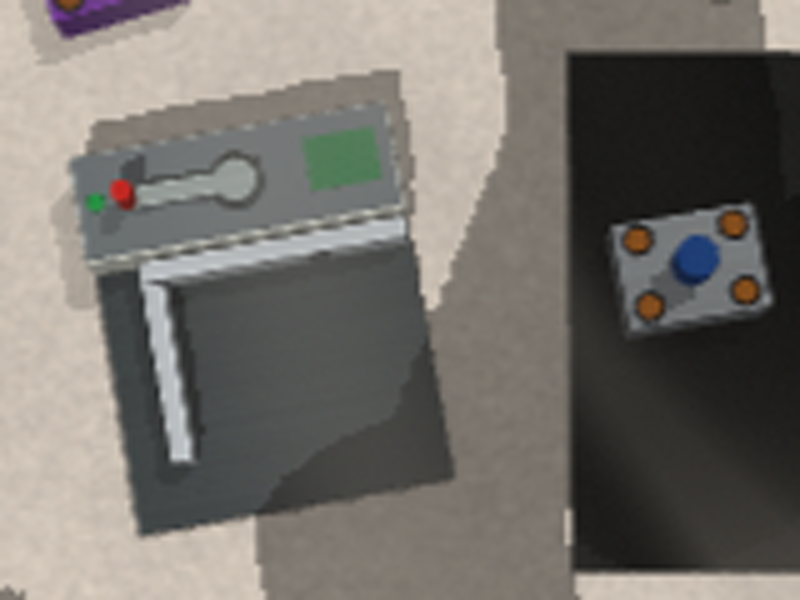

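View pics/crop_side.png

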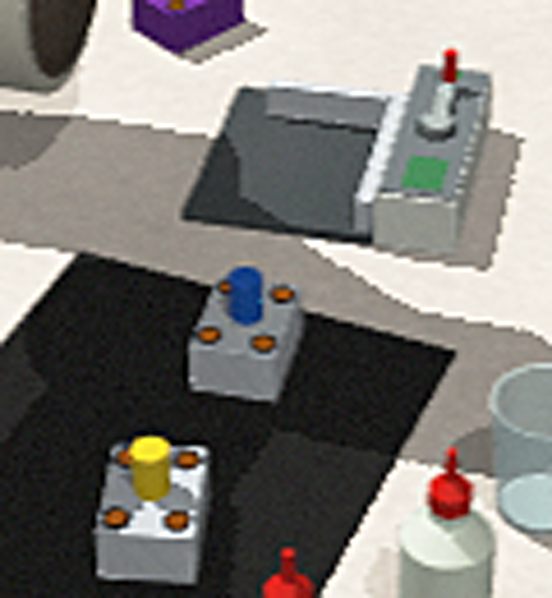

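The crop confirms the choice: a grey block with a blue knob on the mat. In the crop I also marked the plate's front corners at (138,535) and (453,478), the housing corners, and the post at (122,190). Next I locate the pieces with rays.

```bash
cat > h.py <<'E'
import numpy as np,cv2
def ray(c,uv,z):
    K,R,t=[np.array(c[k],float) for k in("K","R","t")]
    d=R.T@np.linalg.inv(K)@np.array([uv[0],uv[1],1.]); o=-R.T@t
    return o+d*(z-o[2])/d[2]
def rigid(src,dst):  # 2D rotation+shift src->dst
    s=np.array(src,float);d=np.array(dst,float);sc=s-s.mean(0);dc=d-d.mean(0)
    a=np.arctan2((sc[:,0]*dc[:,1]-sc[:,1]*dc[:,0]).sum(),(sc*dc).sum())
    R=np.array([[np.cos(a),-np.sin(a)],[np.sin(a),np.cos(a)]])
    t=d.mean(0)-R@s.mean(0); return a,t,d-(s@R.T+t)
def tri(c1,p1,c2,p2):
    P=[np.array(c["K"])@np.c_[c["R"],c["t"]] for c in(c1,c2)]
    X=cv2.triangulatePoints(P[0],P[1],np.array(p1,float),np.array(p2,float)); return (X[:3]/X[3]).ravel()
def cen(m):
    n,l,s,c=cv2.connectedComponentsWithStats(m.astype(np.uint8)); return [(s[i].tolist(),c[i].round(1).tolist()) for i in range(1,n) if s[i,4]>8]
E
python3 - <<'E'
from plant import ctrl
from h import *
c=ctrl.get_calibration("top"); cs=ctrl.get_calibration("side")
f=lambda x,y:(190+x/5-.4,150+y/5-.4)
pts=[((138,535),(-90,90),10),((453,478),(-90,-90),10),((72,158),(121,90),51.5),((388,103),(121,-90),51.5),((405,205),(59,-90),51.5),((92,262),(59,90),51.5),((122,190),(90,60),84)]
W=[ray(c,f(*p),z)[:2] for p,_,z in pts]
a,t,r=rigid([s for _,s,_ in pts],W); print("station",a,t);print(r.round(1))
# block top corners (z 43): 
B=[(610,228),(750,204),(772,302),(630,330)]
W=np.array([ray(c,f(*p),43)[:2] for p in B]); print(W.round(1), W.mean(0))
a,t,r=rigid([(30,40),(30,-40),(-30,-40),(-30,40)],W);print("block",a,t,r.round(1))
for n,cc in (("top",c),("side",cs)):
    im=np.load(f"pics/{n}0.npy"); h=cv2.cvtColor(im,cv2.COLOR_RGB2HSV)
    m=(h[...,0]>105)&(h[...,0]<122)&(h[...,1]>170)&(h[...,2]>50)
    print(n,"blue",[x for x in cen(m) if 250<x[1][0]<350])
    m=((h[...,0]<6)|(h[...,0]>174))&(h[...,1]>170)&(h[...,2]>90)
    print(n,"red",cen(m))
E
```

```text
station 0.17624869931281753 [476.77307616  99.59148101]
[[ 0.2  0.1]
 [ 0.4  1.4]
 [-1.6 -1.9]
 [-1.7  0.8]
 [ 1.8  2.1]
 [ 1.3 -3.3]
 [-0.4  0.7]]
[[ 541.2  -90.5]
 [ 554.9 -168.8]
 [ 499.7 -180.1]
 [ 484.  -101.1]] [ 519.94365927 -135.10165972]
block 0.18733394258858388 [ 519.94365927 -135.10165972] [[-0.8 -0.3]
 [-2.   0. ]
 [ 1.8 -0.1]
 [ 1.   0.3]]
top blue [([339, 70, 6, 8, 39], [341.6, 73.5]), ([325, 197, 8, 9, 52], [328.8, 201.3])]
top red [([355, 70, 7, 8, 43], [358.0, 73.6]), ([405, 71, 7, 7, 39], [407.5, 73.9]), ([394, 116, 9, 10, 74], [398.0, 120.4]), ([434, 136, 10, 10, 74], [438.6, 139.9]), ([213, 186, 4, 6, 17], [214.4, 188.4])]
side blue [([244, 22, 58, 37, 1776], [272.5, 39.6]), ([258, 164, 5, 9, 44], [260.0, 167.9]), ([270, 233, 7, 13, 74], [273.0, 238.8])]
side red [([317, 186, 2, 7, 14], [317.5, 189.0]), ([374, 267, 6, 7, 35], [376.4, 269.7]), ([314, 272, 8, 16, 79], [317.5, 281.5]), ([277, 294, 11, 16, 110], [282.2, 302.9]), ([360, 301, 7, 8, 49], [363.2, 304.4])]
```

```bash
cat >> h.py <<'E'
def toolyaw(s):
    from scipy.spatial.transform import Rotation as Ro
    x=Ro.from_quat(s["tcp_rot"]).as_matrix()[:,0]; return np.arctan2(x[1],x[0])
def plan(s,target,yaw=None):
    from scipy.spatial.transform import Rotation as Ro
    M=Ro.from_quat(s["tcp_rot"]).as_matrix(); d=M.T@(np.array(target)-s["ee_pos"])
    a=toolyaw(s); print("pos",s["ee_pos"].round(1),"yaw",round(a,4),"F",s["force"].round(1),"w",round(s["grip_width"],1),"t",s["clock"])
    print(" tool shift",d.round(1),"turn", None if yaw is None else round(a-yaw,4), "rows>=",np.linalg.norm(d)/41.7)
def st(p,psi=0.176,o=(476.8,99.6)):
    c,s=np.cos(psi),np.sin(psi); return np.array([o[0]+c*p[0]-s*p[1],o[1]+s*p[0]+c*p[1]])
E
python3 - <<'E'
from plant import ctrl
from h import *
from scipy.spatial.transform import Rotation as Ro
s=ctrl.sense();c=ctrl.get_calibration("wrist")
M=Ro.from_quat(s["tcp_rot"]).as_matrix()
print("cam in tool",M.T@(-c["R"].T@c["t"]-s["ee_pos"]), M.T@c["R"][2])
plan(s,[545,130,270],0.726)
E
```

```text
cam in tool [  69.32252384    0.70219183 -151.12787295] [-2.73148517e-01 -4.48354004e-04  9.61971770e-01]
pos [ 154.3 -553.7  223. ] yaw 0.2718 F [-0.6 -0.9  0. ] w 85.6 t 0.15
 tool shift [ 559.9 -553.8  -46.4] turn -0.4542 rows>= 18.917902996454583
```

Request:
{"method": "step_arm", "body": {
  "increments": [
    [23.3,-23,-3],
    [23.3,-23,-3],
    [23.3,-23,-3],
    [23.3,-23,-3],
    [23.3,-23,-3],
    [23.3,-23,-3],
    [23.3,-23,-3],
    [23.3,-23,-3],
    [23.3,-23,-3],
    [23.3,-23,-3],
    [23.3,-23,-3],
    [23.3,-23,-3]
  ],
  "grip": 1
}}

```text
schema error: expected 4 numbers
```

Request:
{"method": "step_arm", "body": {
  "increments": [
    [23.3,-23,-1],
    [23.3,-23,-1],
    [23.3,-23,-1],
    [23.3,-23,-1],
    [23.3,-23,-1],
    [23.3,-23,-1],
    [23.3,-23,-1],
    [23.3,-23,-1],
    [23.3,-23,-1],
    [23.3,-23,-1],
    [23.3,-23,-1],
    [23.3,-23,-1]
  ]
}}

```text
schema error: expected 4 numbers
```

Request:
{"method": "step_arm", "body": {
  "increments": [
    [0,0,0,-0.11],
    [0,0,0,-0.11],
    [0,0,0,-0.11],
    [0,0,0,-0.12],
    [0,0,0,0],
    [0,0,0,0]
  ]
}}

```text
clock: 0.65
ee_pos: [154.3, -553.8, 223.3]
tcp_rot: [0.936, 0.351, 0.0, -0.0]
force: [-0.9, 0.6, 0.4]
grip_width: 85.3
```

```bash
python3 - <<'E'
from plant import ctrl
from h import *
s=ctrl.sense();plan(s,[545,130,270],0.726)
c=ctrl.get_calibration("wrist");im=ctrl.capture("wrist");np.save("pics/w1.npy",im);np.savez("pics/w1c.npz",**c);cv2.imwrite("pics/w1.png",im[:,:,::-1])
E
```

```text
pos [ 154.3 -553.8  223.3] yaw 0.7181 F [-0.9  0.6  0.4] w 85.3 t 0.65
 tool shift [ 744.1 -258.   -46.4] turn -0.0079 rows>= 18.918607067699917
```

View pics/w1.png

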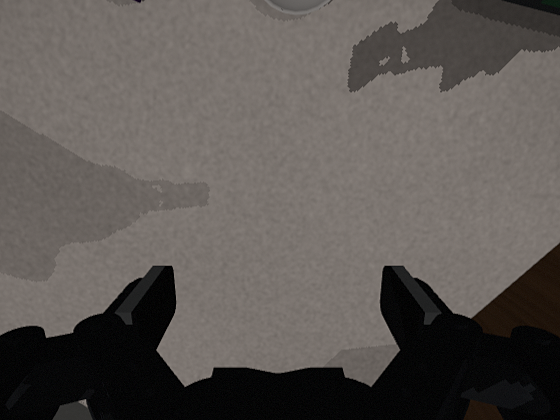

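The two shift calls were refused because rows need four numbers, so only the turn ran. The picture shows just bare bench. I'll redo the shift.

Request:
{"method": "step_arm", "body": {
  "increments": [
    [31,-10.7,-3,0],
    [31,-10.7,-3,0],
    [31,-10.7,-3,0],
    [31,-10.7,-3,0],
    [31,-10.7,-3,0],
    [31,-10.7,-3,0],
    [31,-10.7,-3,0],
    [31,-10.7,-3,0],
    [31,-10.7,-3,0],
    [31,-10.7,-3,0],
    [31,-10.7,-3,0],
    [31,-10.7,-3,0]
  ],
  "grip": 1
}}

```text
clock: 1.7
ee_pos: [349.1, -210.2, 259.8]
tcp_rot: [0.936, 0.351, 0.0, 0.0]
force: [0.2, -0.8, 0.1]
grip_width: -0.0
```

Request:
{"method": "step_arm", "body": {
  "increments": [
    [31,-10.7,-1,0],
    [31,-10.7,-1,0],
    [31,-10.7,-1,0],
    [31,-10.7,-1,0],
    [31,-10.7,-1,0],
    [31,-10.7,-1,0],
    [31,-10.7,-1,0],
    [31,-10.7,-1,0],
    [31,-10.7,-1,0],
    [31,-10.7,-1,0],
    [31,-10.7,-1,0],
    [31,-10.7,-1,0]
  ]
}}

```text
clock: 2.7
ee_pos: [543.6, 132.2, 271.5]
tcp_rot: [0.936, 0.351, 0.0, -0.0]
force: [0.1, -0.2, 0.3]
grip_width: 0.2
```

Request:
{"method": "step_arm", "body": {
  "increments": [
    [0,0,0,0],
    [0,0,0,0]
  ]
}}

```text
clock: 2.87
ee_pos: [543.3, 131.7, 270.9]
tcp_rot: [0.936, 0.353, -0.001, -0.0]
force: [-0.3, -0.3, 0.1]
grip_width: 0.2
```

```bash
python3 - <<'E'
from plant import ctrl
from h import *
s=ctrl.sense();plan(s,[545,130,270],0.726)
c=ctrl.get_calibration("wrist");im=ctrl.capture("wrist");np.save("pics/w2.npy",im);np.savez("pics/w2c.npz",**c);cv2.imwrite("pics/w2.png",im[:,:,::-1])
E
```

```text
pos [543.3 131.7 270.9] yaw 0.7206 F [-0.3 -0.3  0.1] w 0.2 t 2.8667
 tool shift [0.1 2.4 0.9] turn -0.0054 rows>= 0.06018387712415146
```

View pics/w2.png

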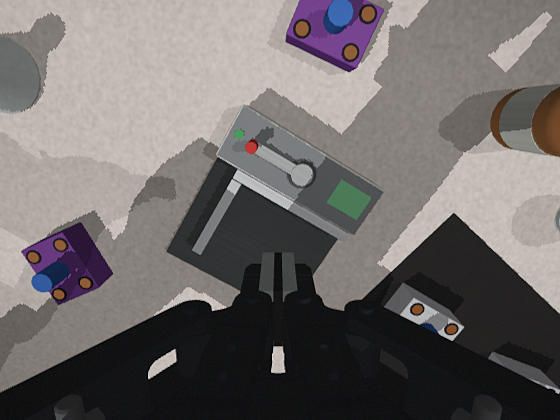

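The wrist view shows the station in the middle: housing corners near (245,107), (382,190), (355,235) and (217,157), and the red post at (251,147). Zooming in to refine.

```bash
python3 - <<'E'
from h import *
im=np.load("pics/w2.npy")
cv2.imwrite("pics/w2c.png",cv2.resize(im[95:275,155:395,::-1],None,fx=3.33,fy=3.33,interpolation=cv2.INTER_CUBIC))
h=cv2.cvtColor(im,cv2.COLOR_RGB2HSV)
m=((h[...,0]<6)|(h[...,0]>174))&(h[...,1]>170)&(h[...,2]>90)
print(cen(m))
E
```

```text
[([245, 141, 12, 13, 111], [250.7, 146.8])]
```

View pics/w2c.png

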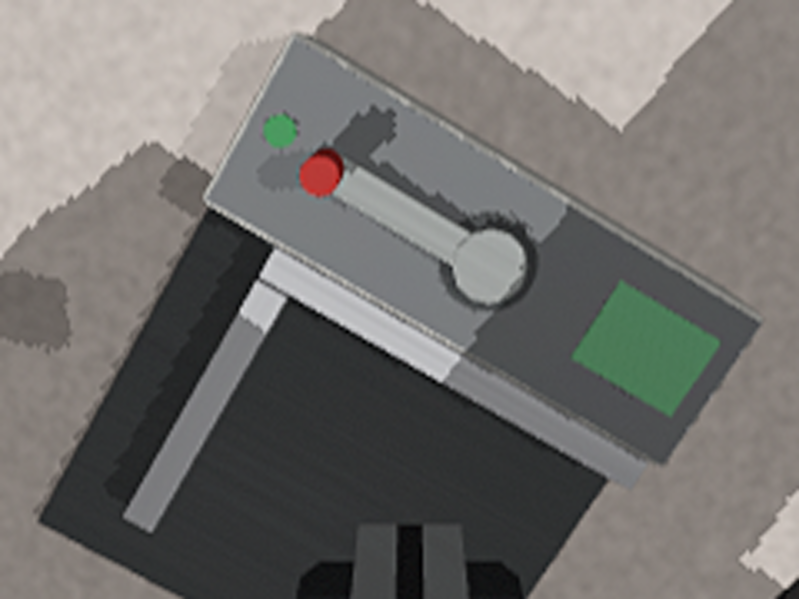

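```bash
python3 - <<'E'
from h import *
c=dict(np.load("pics/w2c.npz"))
f=lambda x,y:(155+(x+.5)/3.33-.5,95+(y+.5)/3.33-.5)
pts=[((297,34),(121,90),51.5),((205,202),(59,90),51.5),((762,320),(121,-90),51.5),((665,466),(59,-90),51.5),((42,520),(-90,90),10),((628,486),(45,-88),40),((153,531),(-56,50),40),((122,515),(-56,62),40),((259,275),(45,62),40)]
W=[ray(c,f(*p),z)[:2] for p,_,z in pts]
S=[s for _,s,_ in pts]
W.append(ray(c,(250.7,146.8),83)[:2]);S.append((90,60))
a,t,r=rigid(S,W); print("station",a,t);print(r.round(1))
print("post",W[-1], "pivot",st((90,0),a,t),"corner",st((45,50),a,t))
E
```

```text
station 0.18554584179268094 [476.32757157  99.13911434]
[[-1.1 -2.6]
 [ 0.9 -2. ]
 [-2.6  1.9]
 [ 1.1  1.3]
 [ 1.9 -1. ]
 [-0.1  1.7]
 [ 0.2  0.2]
 [-0.1  0.4]
 [-0.1 -0. ]
 [-0.1  0.2]]
post [553.61140273 174.86566854] pivot [564.78278444 115.74258738] corner [511.33102632 156.58263579]
```

```bash
python3 - <<'E'
from plant import ctrl
from h import *
s=ctrl.sense(); plan(s,[577.7,196,150]); y=toolyaw(s)
n=np.array([np.cos(y),np.sin(y)]);e=np.array([np.sin(y),-np.cos(y)])
piv=np.array([564.6,115.9]);psi=.183
P=[577.7*np.array([1,0])+196*np.array([0,1])]
for th in np.r_[0:1.15:.1]: P.append(piv+60*np.array([-np.sin(psi+th),np.cos(psi+th)])+17*n)
P=np.array(P);D=np.diff(P,axis=0)
print(np.c_[P[1:],D@n,D@e].round(1))
E
```

```text
pos [543.  130.7 271.1] yaw 0.7202 F [ 0.6  0.2 -0.2] w 0.0 t 2.9167
 tool shift [ 69.2 -26.1 121.1] turn None rows>= 3.402900569062941
[[ 5.665e+02  1.861e+02 -1.500e+01  0.000e+00]
 [ 5.606e+02  1.847e+02 -5.300e+00 -2.800e+00]
 [ 5.550e+02  1.828e+02 -5.600e+00 -2.300e+00]
 [ 5.495e+02  1.802e+02 -5.800e+00 -1.700e+00]
 [ 5.443e+02  1.772e+02 -5.900e+00 -1.100e+00]
 [ 5.395e+02  1.737e+02 -6.000e+00 -5.000e-01]
 [ 5.351e+02  1.696e+02 -6.000e+00  1.000e-01]
 [ 5.310e+02  1.652e+02 -6.000e+00  7.000e-01]
 [ 5.274e+02  1.604e+02 -5.900e+00  1.300e+00]
 [ 5.244e+02  1.552e+02 -5.700e+00  1.800e+00]
 [ 5.218e+02  1.498e+02 -5.500e+00  2.400e+00]
 [ 5.198e+02  1.441e+02 -5.200e+00  2.900e+00]]
```

Move beside the post, then lower until the tips are about 8 mm above the arm.

Request:
{"method": "step_arm", "body": {
  "increments": [
    [17.3,-6.5,0,0],
    [17.3,-6.5,0,0],
    [17.3,-6.5,0,0],
    [17.3,-6.5,0,0],
    [0,0,30,0],
    [0,0,30,0],
    [0,0,30,0],
    [0,0,30,0],
    [0,0,30,0],
    [0,0,20,0],
    [0,0,16,0],
    [0,0,0,0]
  ]
}}

```text
clock: 3.92
ee_pos: [576.2, 194.1, 82.5]
tcp_rot: [0.936, 0.352, -0.002, -0.0]
force: [-1.0, -0.1, -1.3]
grip_width: 0.2
```

Request:
{"method": "step_arm", "body": {
  "increments": [
    [0,0,0,0],
    [0,0,0,0]
  ]
}}

```text
clock: 4.08
ee_pos: [578.4, 195.2, 87.1]
tcp_rot: [0.936, 0.352, 0.001, 0.0]
force: [0.7, -0.3, -0.3]
grip_width: -0.2
```

```bash
python3 - <<'E'
from plant import ctrl
from h import *
s=ctrl.sense();plan(s,[577.7,196,84])
im=ctrl.capture("side");cv2.imwrite("pics/s3.png",cv2.resize(im[150:250,260:400,::-1],None,fx=5,fy=5,interpolation=cv2.INTER_CUBIC))
im=ctrl.capture("wrist");cv2.imwrite("pics/w3.png",im[:,:,::-1])
E
```

```text
pos [578.4 195.2  87.1] yaw 0.7203 F [ 0.7 -0.3 -0.3] w -0.2 t 4.0833
 tool shift [-0.  -1.1  3.1] turn None rows>= 0.07916038597467172
```

View pics/s3.png

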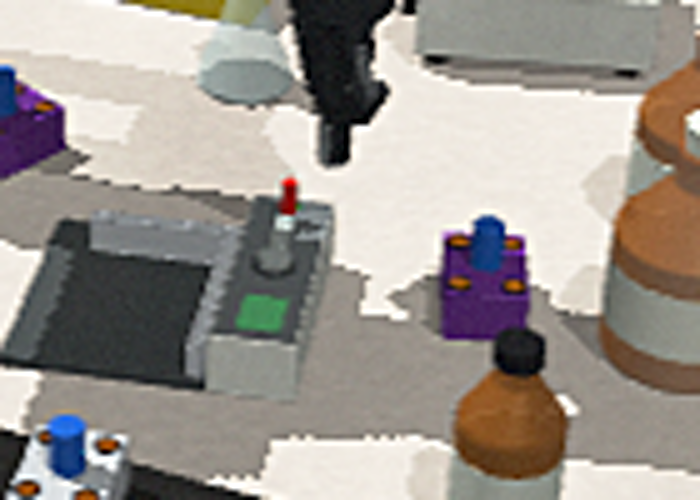

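View pics/w3.png

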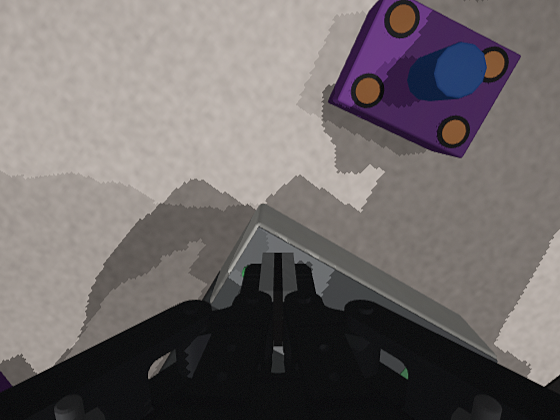

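```bash
python3 - <<'E'
from plant import ctrl
from h import *
c=ctrl.get_calibration("side");s=ctrl.sense();plan(s,[577.7,196,83])
for X in ([578.4,195.2,70],[553.6,174.9,84]):
    p=c["K"]@(c["R"]@np.array(X)+c["t"]);p=p[:2]/p[2];print((p-[260,150])*5)
E
```

```text
pos [578.5 195.6  87.2] yaw 0.721 F [ 0.   0.  -0.4] w -0.1 t 4.1833
 tool shift [-0.3 -0.9  4.2] turn None rows>= 0.10300000633270334
[328.4215203  187.27043965]
[287.30342277 177.62894628]
```

The predicted tip position (328,187) is about 20 mm lower than the tip I see at (335,163). Checking closer before touching anything.

```bash
python3 - <<'E'
from plant import ctrl
from h import *
im=ctrl.capture("side");cv2.imwrite("pics/s4.png",cv2.resize(im[140:200,290:350,::-1],None,fx=10,fy=10,interpolation=cv2.INTER_NEAREST))
im=ctrl.capture("top");cv2.imwrite("pics/t4.png",cv2.resize(im[150:270,170:330,::-1],None,fx=5,fy=5,interpolation=cv2.INTER_CUBIC))
E
```

```text
(no output)
```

View pics/s4.png

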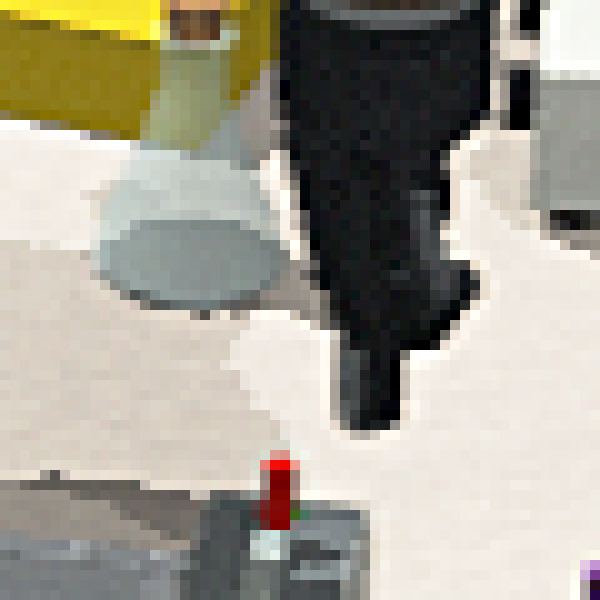

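View pics/t4.png

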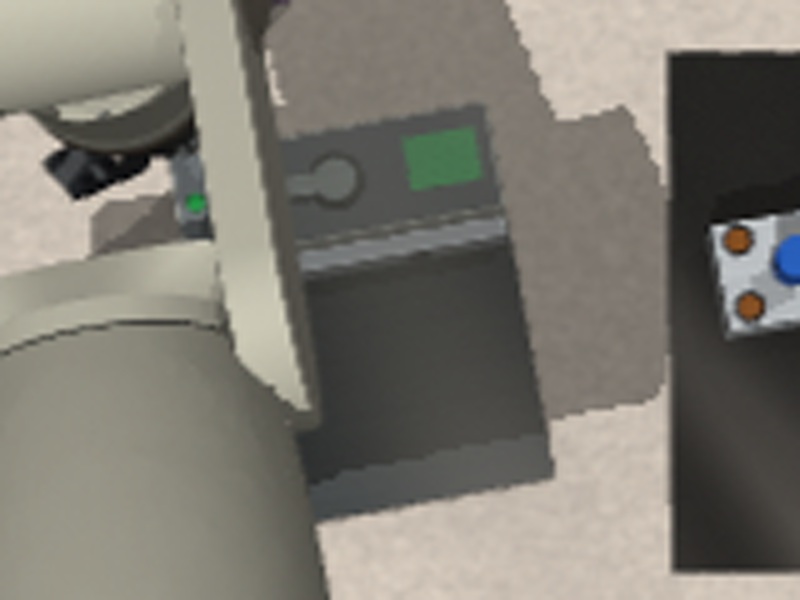

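Two views both put the shut fingertips about 20 mm higher than the stated 17 mm ahead of the TCP. I'm over the fixed housing top (51.5 mm), so I'll feel for it gently to settle the tip height.

Request:
{"method": "step_arm", "body": {
  "increments": [
    [0,0,3,0],
    [0,0,3,0],
    [0,0,3,0],
    [0,0,3,0],
    [0,0,0,0],
    [0,0,0,0]
  ]
}}

```text
clock: 4.78
ee_pos: [577.8, 195.7, 73.2]
tcp_rot: [0.936, 0.353, -0.0, -0.0]
force: [-0.2, -0.6, -0.2]
grip_width: -0.1
```

Request:
{"method": "step_arm", "body": {
  "increments": [
    [0,0,1.5,0],
    [0,0,1.5,0],
    [0,0,0,0]
  ]
}}

```text
clock: 5.03
ee_pos: [577.8, 195.7, 70.2]
tcp_rot: [0.936, 0.353, -0.0, -0.0]
force: [-0.7, 0.6, 0.0]
grip_width: 0.2
```

Request:
{"method": "step_arm", "body": {
  "increments": [
    [0,0,1.5,0],
    [0,0,1.5,0],
    [0,0,0,0]
  ]
}}

```text
clock: 5.28
ee_pos: [577.8, 195.7, 67.2]
tcp_rot: [0.936, 0.353, -0.0, -0.0]
force: [0.1, 0.8, -0.5]
grip_width: 0.2
```

Request:
{"method": "step_arm", "body": {
  "increments": [
    [0,0,1,0],
    [0,0,1,0],
    [0,0,0,0]
  ]
}}

```text
clock: 5.53
ee_pos: [577.8, 195.7, 65.3]
tcp_rot: [0.936, 0.353, -0.0, -0.0]
force: [0.6, -0.0, -0.2]
grip_width: -0.0
```

Request:
{"method": "step_arm", "body": {
  "increments": [
    [0,0,1,0],
    [0,0,1,0],
    [0,0,0,0]
  ]
}}

```text
clock: 5.78
ee_pos: [577.8, 195.7, 63.3]
tcp_rot: [0.936, 0.353, -0.0, -0.0]
force: [0.3, 0.3, 0.1]
grip_width: -0.1
```

```bash
python3 - <<'E'
from plant import ctrl
from h import *
s=ctrl.sense();plan(s,[577.7,196,84])
im=ctrl.capture("side");cv2.imwrite("pics/s5.png",cv2.resize(im[140:200,290:350,::-1],None,fx=10,fy=10,interpolation=cv2.INTER_NEAREST))
E
```

```text
pos [577.8 195.7  63.3] yaw 0.7218 F [0.3 0.3 0.1] w -0.1 t 5.7833
 tool shift [  0.1  -0.3 -20.7] turn None rows>= 0.49607978912428913
```

View pics/s5.png

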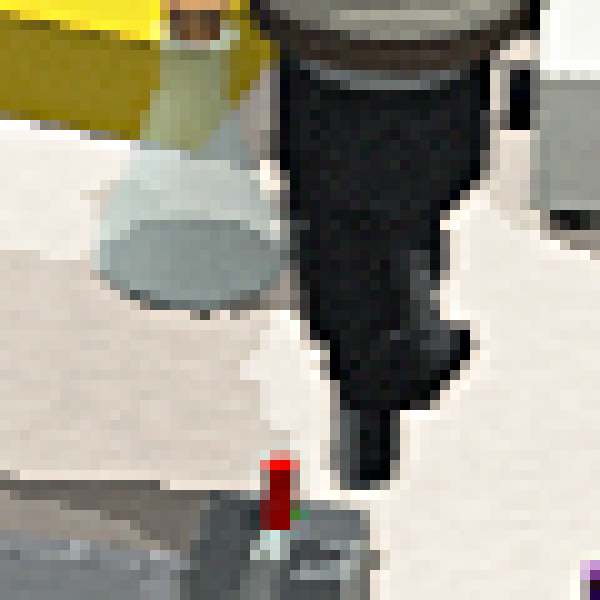

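The tip now looks to be at z≈64 with the TCP at 63, so the real tip is about level with the reported TCP. I'll feel further for the housing top.

Request:
{"method": "step_arm", "body": {
  "increments": [
    [0,0,2,0],
    [0,0,2,0],
    [0,0,2,0],
    [0,0,1,0],
    [0,0,0,0]
  ]
}}

```text
clock: 6.25
ee_pos: [577.7, 195.7, 56.2]
tcp_rot: [0.936, 0.353, -0.0, -0.0]
force: [0.4, -0.0, 0.5]
grip_width: 0.1
```

Request:
{"method": "step_arm", "body": {
  "increments": [
    [0,0,1,0],
    [0,0,1,0],
    [0,0,0,0]
  ]
}}

```text
clock: 6.5
ee_pos: [577.8, 195.7, 54.4]
tcp_rot: [0.936, 0.353, -0.0, -0.0]
force: [-1.2, 0.2, -0.6]
grip_width: -0.3
```

Request:
{"method": "step_arm", "body": {
  "increments": [
    [0,0,1,0],
    [0,0,1,0],
    [0,0,0,0]
  ]
}}

```text
clock: 6.75
ee_pos: [577.8, 195.7, 52.3]
tcp_rot: [0.936, 0.353, -0.0, -0.0]
force: [0.1, 0.5, -0.2]
grip_width: 0.1
```

Request:
{"method": "step_arm", "body": {
  "increments": [
    [0,0,1,0],
    [0,0,0,0]
  ]
}}

```text
clock: 6.92
ee_pos: [577.8, 195.7, 51.4]
tcp_rot: [0.936, 0.353, -0.0, -0.0]
force: [0.3, -0.2, -0.6]
grip_width: 0.0
```

Request:
{"method": "step_arm", "body": {
  "increments": [
    [0,0,1,0],
    [0,0,0,0]
  ]
}}

```text
clock: 7.08
ee_pos: [577.8, 195.7, 50.4]
tcp_rot: [0.936, 0.353, -0.0, -0.0]
force: [0.1, 0.5, -0.9]
grip_width: 0.4
```

Request:
{"method": "step_arm", "body": {
  "increments": [
    [0,0,1,0],
    [0,0,0,0]
  ]
}}

```text
clock: 7.25
ee_pos: [577.8, 195.7, 49.4]
tcp_rot: [0.936, 0.353, -0.0, -0.0]
force: [-0.1, -0.1, -0.5]
grip_width: -0.1
```

Request:
{"method": "step_arm", "body": {
  "increments": [
    [0,0,1,0],
    [0,0,0,0]
  ]
}}

```text
clock: 7.42
ee_pos: [577.8, 195.7, 48.4]
tcp_rot: [0.936, 0.353, -0.0, -0.0]
force: [-0.0, -0.4, -0.2]
grip_width: 0.0
```

Request:
{"method": "step_arm", "body": {
  "increments": [
    [0,0,1,0],
    [0,0,0,0]
  ]
}}

```text
clock: 7.58
ee_pos: [577.8, 195.7, 47.4]
tcp_rot: [0.936, 0.353, -0.0, -0.0]
force: [0.5, 0.9, -0.7]
grip_width: -0.2
```

```bash
python3 - <<'E'
from plant import ctrl
from h import *
s=ctrl.sense();plan(s,[577.7,196,84])
im=ctrl.capture("side");cv2.imwrite("pics/s6.png",cv2.resize(im[150:210,290:350,::-1],None,fx=10,fy=10,interpolation=cv2.INTER_NEAREST))
im=ctrl.capture("wrist");cv2.imwrite("pics/w6.png",im[:,:,::-1])
im=ctrl.capture("top");cv2.imwrite("pics/t6.png",cv2.resize(im[150:230,150:270,::-1],None,fx=6,fy=6,interpolation=cv2.INTER_CUBIC))
E
```

```text
pos [577.8 195.7  47.4] yaw 0.7218 F [ 0.5  0.9 -0.7] w -0.2 t 7.5833
 tool shift [  0.1  -0.3 -36.6] turn None rows>= 0.878923595456231
```

View pics/s6.png

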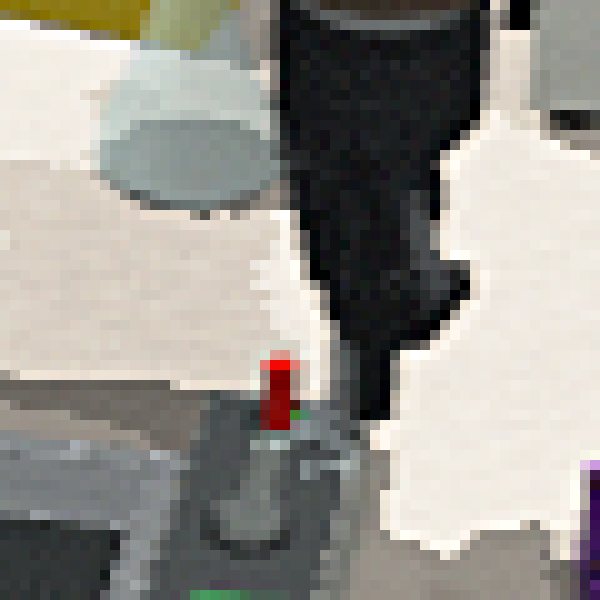

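View pics/w6.png

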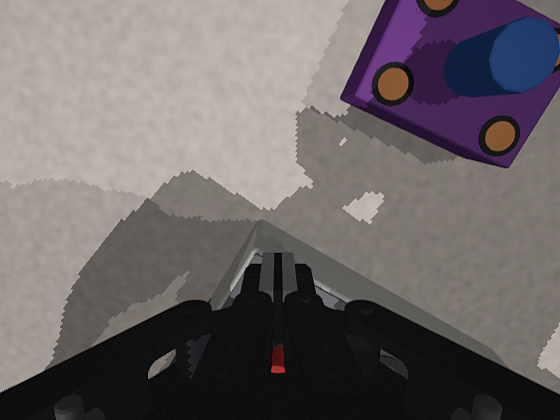

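View pics/t6.png

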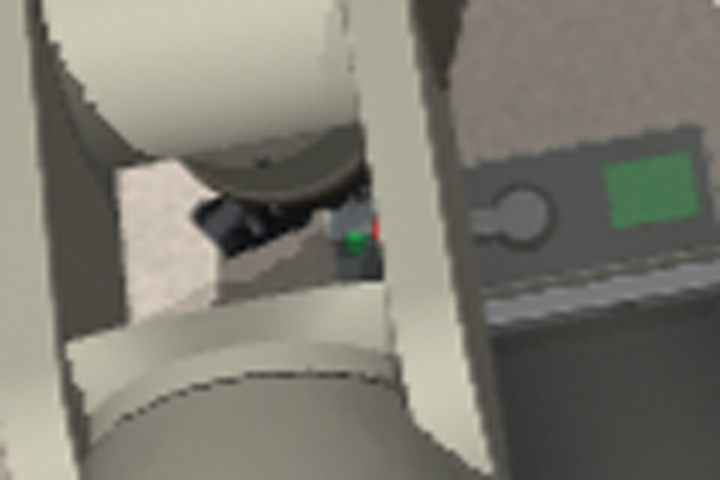

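Both views are consistent with the shut tips sitting about 12 mm *behind* the TCP. That would leave them still about 8 mm above the housing. Continuing the gentle descent.

Request:
{"method": "step_arm", "body": {
  "increments": [
    [0,0,1,0],
    [0,0,1,0],
    [0,0,0,0]
  ]
}}

```text
clock: 7.98
ee_pos: [577.8, 195.7, 45.3]
tcp_rot: [0.936, 0.353, -0.0, -0.0]
force: [0.2, -0.5, 0.7]
grip_width: -0.2
```

Request:
{"method": "step_arm", "body": {
  "increments": [
    [0,0,1,0],
    [0,0,1,0],
    [0,0,0,0]
  ]
}}

```text
clock: 8.23
ee_pos: [577.8, 195.7, 43.3]
tcp_rot: [0.936, 0.353, -0.0, -0.0]
force: [0.1, 0.6, 0.2]
grip_width: -0.4
```

Request:
{"method": "step_arm", "body": {
  "increments": [
    [0,0,1,0],
    [0,0,1,0],
    [0,0,0,0]
  ]
}}

```text
clock: 8.48
ee_pos: [578.0, 195.8, 42.2]
tcp_rot: [0.936, 0.353, 0.0, 0.0]
force: [-4.0, -1.8, 8.9]
grip_width: 0.2
```

Request:
{"method": "step_arm", "body": {
  "increments": [
    [0,0,1,0],
    [0,0,0,0]
  ]
}}

```text
clock: 8.65
ee_pos: [578.1, 195.8, 42.2]
tcp_rot: [0.936, 0.353, 0.0, 0.0]
force: [-9.0, -2.8, 21.4]
grip_width: 0.4
```

Request:
{"method": "step_arm", "body": {
  "increments": [
    [0,0,1,0],
    [0,0,0,0]
  ]
}}

```text
clock: 8.82
ee_pos: [578.1, 195.8, 42.0]
tcp_rot: [0.936, 0.353, 0.001, 0.0]
force: [-15.0, -3.6, 33.7]
grip_width: -0.1
```

The force shows contact at TCP z≈42.4, so the shut tips are about 9 mm behind the TCP (tip z = TCP z + 9), matching the camera. Backing off to TCP z≈58, which puts the tips at 67, then approaching the post.

Request:
{"method": "step_arm", "body": {
  "increments": [
    [0,0,-10,0],
    [0,0,-9,0],
    [0,0,0,0],
    [0,0,0,0]
  ]
}}

```text
clock: 9.15
ee_pos: [578.2, 195.8, 58.9]
tcp_rot: [0.936, 0.353, 0.0, 0.0]
force: [-0.4, -0.2, 0.5]
grip_width: -0.1
```

Request:
{"method": "step_arm", "body": {
  "increments": [
    [-5,0,0,0],
    [-4,0,0,0],
    [0,0,0,0]
  ]
}}

```text
clock: 9.4
ee_pos: [570.2, 189.2, 57.9]
tcp_rot: [0.936, 0.353, -0.001, -0.0]
force: [-0.1, -0.1, 0.0]
grip_width: 0.1
```

Request:
{"method": "step_arm", "body": {
  "increments": [
    [-3,0,0,0],
    [-3,0,0,0],
    [0,0,0,0],
    [0,0,0,0]
  ]
}}

```text
clock: 9.73
ee_pos: [566.6, 185.7, 58.6]
tcp_rot: [0.936, 0.353, 0.0, -0.0]
force: [0.5, 0.1, 0.4]
grip_width: -0.1
```

Request:
{"method": "step_arm", "body": {
  "increments": [
    [-5.3,-2.8,0,0],
    [-5.6,-2.3,0,0],
    [0,0,0,0],
    [0,0,0,0]
  ]
}}

```text
clock: 10.07
ee_pos: [554.8, 182.4, 58.7]
tcp_rot: [0.936, 0.353, 0.0, -0.0]
force: [0.7, 1.5, -0.9]
grip_width: 0.3
```

```bash
python3 - <<'E'
from plant import ctrl
from h import *
s=ctrl.sense();plan(s,[555,182.8,58])
im=ctrl.capture("side");cv2.imwrite("pics/s7.png",cv2.resize(im[150:210,290:350,::-1],None,fx=10,fy=10,interpolation=cv2.INTER_NEAREST))
E
```

```text
pos [554.8 182.4  58.7] yaw 0.7218 F [ 0.7  1.5 -0.9] w 0.3 t 10.0667
 tool shift [ 0.4 -0.1  0.7] turn None rows>= 0.018992513666086713
```

View pics/s7.png

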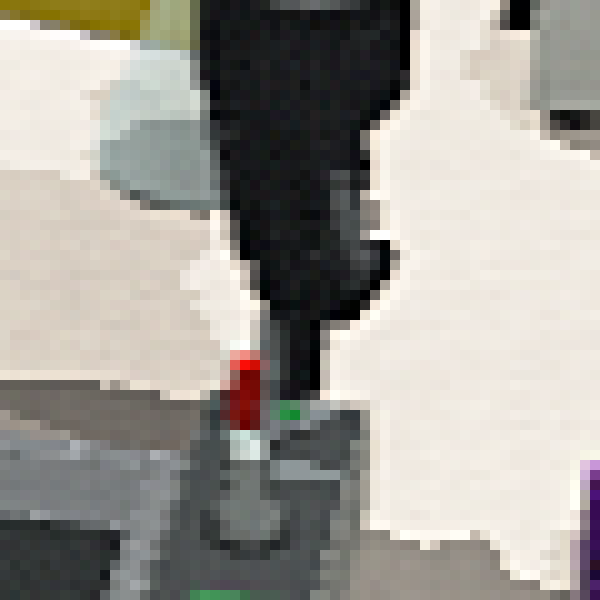

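The post has begun to move with the finger: its top went from (318,186) to (314,186), and the force is about 1.6 N. Continuing along the arc.

Request:
{"method": "step_arm", "body": {
  "increments": [
    [-5.8,-1.7,0,0],
    [-5.9,-1.1,0,0],
    [-6,-0.5,0,0],
    [-6,0.1,0,0],
    [-6,0.7,0,0],
    [-5.9,1.3,0,0],
    [-5.7,1.8,0,0],
    [0,0,0,0],
    [0,0,0,0]
  ]
}}

```text
clock: 10.87
ee_pos: [524.5, 154.3, 58.7]
tcp_rot: [0.936, 0.353, 0.0, -0.0]
force: [1.0, 3.2, -0.2]
grip_width: -0.1
```

```bash
python3 - <<'E'
from plant import ctrl
from h import *
s=ctrl.sense();plan(s,[524.4,155.2,58])
im=ctrl.capture("side");cv2.imwrite("pics/s8.png",cv2.resize(im[150:210,280:340,::-1],None,fx=10,fy=10,interpolation=cv2.INTER_NEAREST))
E
```

```text
pos [524.5 154.3  58.7] yaw 0.7212 F [ 1.   3.2 -0.2] w -0.1 t 10.8667
 tool shift [ 0.5 -0.7  0.7] turn None rows>= 0.02608475687503342
```

View pics/s8.png

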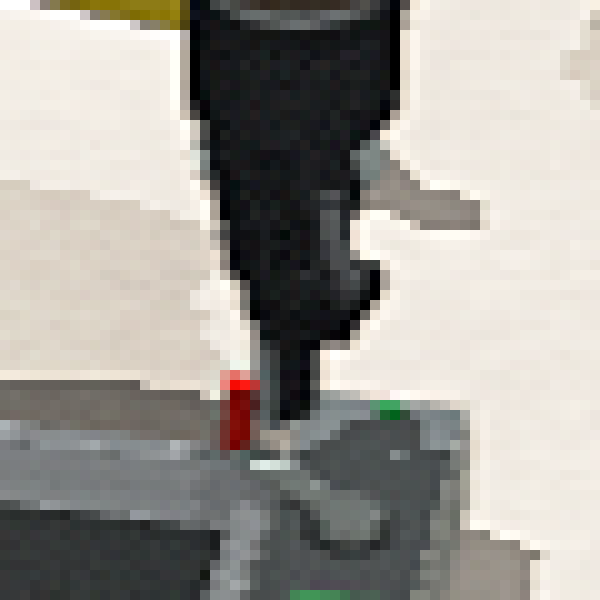

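The lever is about 0.9 rad round: post top at (304,188), arm slanting back to the pivot. Going on to the stop in small steps.

Request:
{"method": "step_arm", "body": {
  "increments": [
    [-2.8,1.2,0,0],
    [-2.7,1.2,0,0],
    [0,0,0,0]
  ]
}}

```text
clock: 11.17
ee_pos: [521.8, 148.9, 58.5]
tcp_rot: [0.936, 0.353, -0.0, 0.0]
force: [1.1, 1.7, -0.4]
grip_width: 0.1
```

Request:
{"method": "step_arm", "body": {
  "increments": [
    [-1.7,0.9,0,0],
    [-1.7,1,0,0],
    [0,0,0,0]
  ]
}}

```text
clock: 11.42
ee_pos: [520.6, 145.4, 58.5]
tcp_rot: [0.936, 0.353, -0.0, -0.0]
force: [1.0, 3.4, 0.7]
grip_width: -0.2
```

Request:
{"method": "step_arm", "body": {
  "increments": [
    [-0.9,0.5,0,0],
    [-0.9,0.5,0,0],
    [0,0,0,0]
  ]
}}

```text
clock: 11.67
ee_pos: [519.9, 143.5, 58.5]
tcp_rot: [0.936, 0.353, -0.0, -0.0]
force: [0.5, 2.5, 0.1]
grip_width: -0.1
```

Request:
{"method": "step_arm", "body": {
  "increments": [
    [-0.9,0.5,0,0],
    [-0.9,0.6,0,0],
    [0,0,0,0]
  ]
}}

```text
clock: 11.92
ee_pos: [519.6, 142.5, 58.7]
tcp_rot: [0.936, 0.353, 0.001, -0.001]
force: [3.2, 13.3, -1.2]
grip_width: 0.4
```

Request:
{"method": "step_arm", "body": {
  "increments": [
    [-0.9,0.6,0,0],
    [0,0,0,0]
  ]
}}

```text
clock: 12.08
ee_pos: [519.5, 142.0, 58.7]
tcp_rot: [0.936, 0.353, 0.001, -0.001]
force: [5.3, 18.0, -2.1]
grip_width: -0.1
```

Request:
{"method": "step_arm", "body": {
  "increments": [
    [-0.9,0.6,0,0],
    [0,0,0,0]
  ]
}}

```text
clock: 12.25
ee_pos: [519.4, 141.6, 58.8]
tcp_rot: [0.936, 0.353, 0.002, -0.002]
force: [6.6, 23.8, -3.0]
grip_width: 0.0
```

The force climbs steeply to 24 N at the predicted stop position (TCP ≈ (519.5,142)), so it's at the stop. I'll ease off, lift clear and let it spring back.

Request:
{"method": "step_arm", "body": {
  "increments": [
    [3.5,-2,0,0],
    [0,0,-20,0],
    [0,0,-30,0],
    [0,0,-35,0],
    [0,0,-35,0],
    [0,0,-30,0],
    [0,0,-20,0],
    [0,0,0,0]
  ]
}}

```text
clock: 12.92
ee_pos: [521.2, 143.2, 233.1]
tcp_rot: [0.936, 0.353, 0.003, 0.001]
force: [0.5, 0.6, 0.9]
grip_width: 0.0
```

```bash
python3 - <<'E'
from plant import ctrl
from h import *
s=ctrl.sense();plan(s,[519,-135,225],1.754)
im=ctrl.capture("side");cv2.imwrite("pics/s9.png",cv2.resize(im[150:230,260:350,::-1],None,fx=7,fy=7,interpolation=cv2.INTER_NEAREST))
E
```

```text
pos [521.2 143.2 233.1] yaw 0.7217 F [0.5 0.6 0.9] w 0.0 t 12.9167
 tool shift [-185.5  207.3    8. ] turn -1.0323 rows>= 6.674875518195854
```

View pics/s9.png

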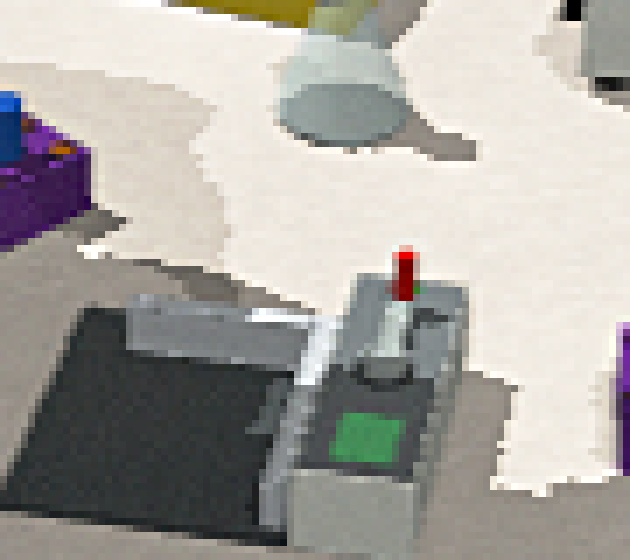

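The lever is back at rest, post at (318,186) as before. Moving above the blue block, opening the jaws and turning so they close along the station's x.

Request:
{"method": "step_arm", "body": {
  "increments": [
    [-18.5,20.7,0,0],
    [-18.5,20.7,0,0],
    [-18.5,20.7,0,0],
    [-18.5,20.7,0,0],
    [-18.5,20.7,0,0],
    [-18.5,20.7,0,0],
    [-18.5,20.7,0,0],
    [-18.5,20.7,0,0],
    [-18.5,20.7,0,0],
    [-18.5,20.7,0,0]
  ],
  "grip": 0
}}

```text
clock: 13.8
ee_pos: [517.2, -135.7, 227.2]
tcp_rot: [0.936, 0.353, -0.001, -0.001]
force: [0.3, -0.2, -1.0]
grip_width: 85.4
```

Request:
{"method": "step_arm", "body": {
  "increments": [
    [0,0,0,-0.115],
    [0,0,0,-0.115],
    [0,0,0,-0.115],
    [0,0,0,-0.115],
    [0,0,0,-0.115],
    [0,0,0,-0.115],
    [0,0,0,-0.115],
    [0,0,0,-0.115],
    [0,0,0,-0.112],
    [0,0,0,0],
    [0,0,0,0]
  ]
}}

```text
clock: 14.72
ee_pos: [517.6, -134.3, 227.5]
tcp_rot: [0.641, 0.768, -0.0, -0.001]
force: [0.2, -1.0, -0.8]
grip_width: 85.1
```

```bash
python3 - <<'E'
from plant import ctrl
from h import *
s=ctrl.sense();plan(s,[519,-135,225],1.754)
c=ctrl.get_calibration("wrist");im=ctrl.capture("wrist");np.save("pics/w10.npy",im);np.savez("pics/w10c.npz",**c);cv2.imwrite("pics/w10.png",im[:,:,::-1])
E
```

```text
pos [ 517.6 -134.3  227.5] yaw 1.7501 F [ 0.2 -1.  -0.8] w 85.1 t 14.7167
 tool shift [-1.   1.2  2.5] turn -0.0039 rows>= 0.07051512911361699
```

View pics/w10.png

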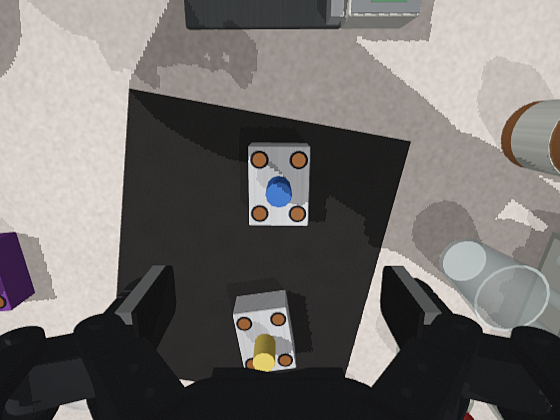

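The wrist view shows the blue-knob block at (279,185), upright and square in the view, with corners near (248,144) and (309,225). The yellow one is lower, at (265,340).

```bash
python3 - <<'E'
from plant import ctrl
from h import *
c=dict(np.load("pics/w10c.npz"));im=np.load("pics/w10.npy")
h=cv2.cvtColor(im,cv2.COLOR_RGB2HSV)
m=(h[...,0]>100)&(h[...,0]<125)&(h[...,1]>130)&(h[...,2]>60); print(cen(m))
o=(h[...,0]>5)&(h[...,0]<22)&(h[...,1]>120)&(h[...,2]>90); o=[x[1] for x in cen(o) if x[0][4]>80 and 240<x[1][0]<320 and x[1][1]<230]; print(o)
W=np.array([ray(c,p,43)[:2] for p in o]);print("wells",W.round(1),W.mean(0))
print("knob mask c @77",ray(c,(279,189.5),77))
cr=[(248,144),(309,143),(309,225),(248,224)]
W=np.array([ray(c,p,43)[:2] for p in cr]);print("corners",W.round(1),W.mean(0)); d=W[3]-W[0];print("yaw", np.arctan2((W[0]-W[3])[1],(W[0]-W[3])[0])-np.pi/2, np.arctan2((W[1]-W[2])[1],(W[1]-W[2])[0])-np.pi/2)
cv2.imwrite("pics/w10z.png",cv2.resize(im[130:240,230:330,::-1],None,fx=5,fy=5,interpolation=cv2.INTER_CUBIC))
E
```

```text
[([266, 176, 26, 31, 623], [278.3, 191.5])]
[[258.8, 159.4], [298.2, 159.7], [259.1, 213.2], [296.9, 213.6]]
wells [[ 495.1 -113.5]
 [ 532.7 -106.9]
 [ 504.3 -166.9]
 [ 542.  -160.5]] [ 518.5508339  -136.93407073]
knob mask c @77 [ 518.33533948 -131.91605582   77.        ]
corners [[ 482.6 -100.8]
 [ 539.8  -89.5]
 [ 556.5 -170.1]
 [ 495.1 -180.2]] [ 518.47854233 -135.15948497]
yaw 0.1563876307460874 0.20418555972239205
```

View pics/w10z.png

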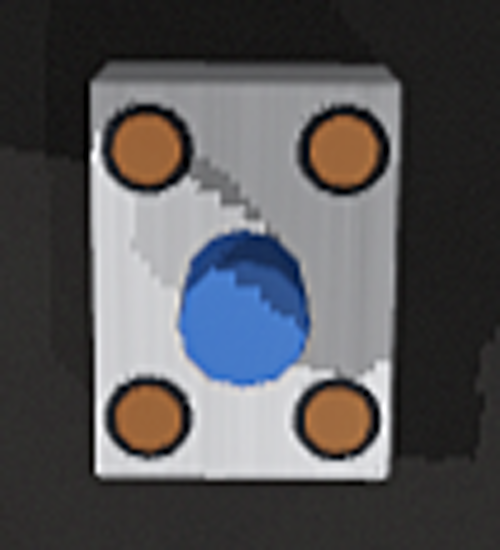

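Wells and knob agree: block centre ≈ (518.5,−136.8), yaw ≈ 0.173. Centring and descending to TCP z≈39, which puts the tips about 5 mm above the block's top once closed.

Request:
{"method": "step_arm", "body": {
  "increments": [
    [-2.6,0.4,0,0],
    [0,0,25,0],
    [0,0,30,0],
    [0,0,30,0],
    [0,0,30,0],
    [0,0,25,0],
    [0,0,18,0],
    [0,0,0,0],
    [0,0,0,0]
  ]
}}

```text
clock: 15.52
ee_pos: [518.6, -136.8, 70.3]
tcp_rot: [0.64, 0.768, -0.0, -0.001]
force: [0.1, -0.9, -0.2]
grip_width: 85.3
```

```bash
python3 - <<'E'
from plant import ctrl
from h import *
s=ctrl.sense();plan(s,[518.5,-136.8,39],1.75)
im=ctrl.capture("wrist");cv2.imwrite("pics/w11.png",im[:,:,::-1])
im=ctrl.capture("side");cv2.imwrite("pics/s11.png",cv2.resize(im[190:290,220:330,::-1],None,fx=6,fy=6,interpolation=cv2.INTER_NEAREST))
E
```

```text
pos [ 518.6 -136.8   70.3] yaw 1.7523 F [ 0.1 -0.9 -0.2] w 85.3 t 15.5167
 tool shift [-0.1 -0.1 31.3] turn 0.0023 rows>= 0.7509696276842653
```

View pics/w11.png

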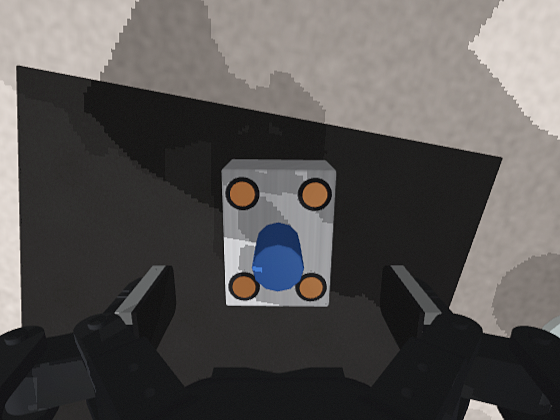

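View pics/s11.png

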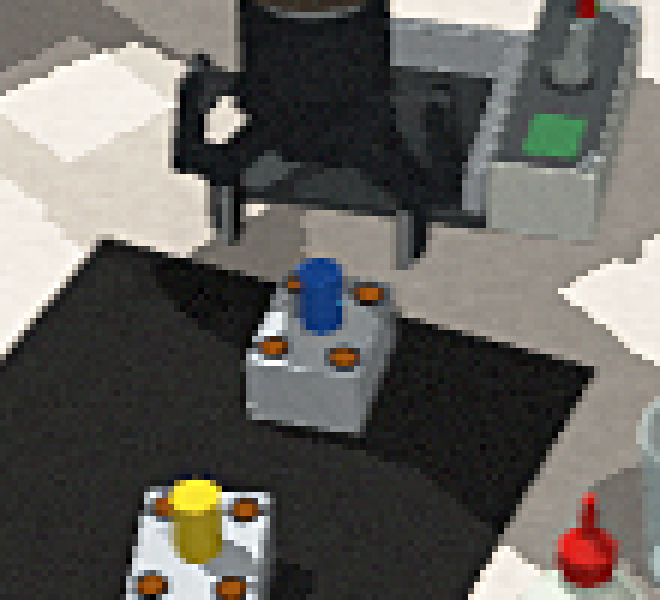

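The jaws straddle the knob: tips at (228,240) and (405,265) in the crop, knob top at (320,265) below and between them. Descending the last 31 mm and closing.

Request:
{"method": "step_arm", "body": {
  "increments": [
    [0,0,12,0],
    [0,0,10,0],
    [0,0,7,0],
    [0,0,2,0],
    [0,0,0,0],
    [0,0,0,0]
  ]
}}

```text
clock: 16.12
ee_pos: [518.9, -136.7, 39.5]
tcp_rot: [0.64, 0.769, 0.0, -0.0]
force: [-0.2, 0.2, 0.6]
grip_width: 85.5
```

Request:
{"method": "step_arm", "body": {
  "increments": [
    [0,0,0,0],
    [0,0,0,0],
    [0,0,0,0],
    [0,0,0,0],
    [0,0,0,0],
    [0,0,0,0],
    [0,0,0,0],
    [0,0,0,0]
  ],
  "grip": 1
}}

```text
clock: 16.78
ee_pos: [518.9, -136.7, 39.8]
tcp_rot: [0.64, 0.769, 0.0, 0.0]
force: [-2.0, 1.0, 4.8]
grip_width: 22.5
```

```bash
python3 - <<'E'
from plant import ctrl
from h import *
s=ctrl.sense();plan(s,[518.5,-136.8,39],1.75)
im=ctrl.capture("wrist");cv2.imwrite("pics/w12.png",im[:,:,::-1])
im=ctrl.capture("side");cv2.imwrite("pics/s12.png",cv2.resize(im[190:290,220:330,::-1],None,fx=6,fy=6,interpolation=cv2.INTER_NEAREST))
E
```

```text
pos [ 518.9 -136.7   39.8] yaw 1.7538 F [-2.   1.   4.8] w 22.5 t 16.7833
 tool shift [ 0.  -0.4  0.8] turn 0.0038 rows>= 0.0212097595259483
```

View pics/w12.png

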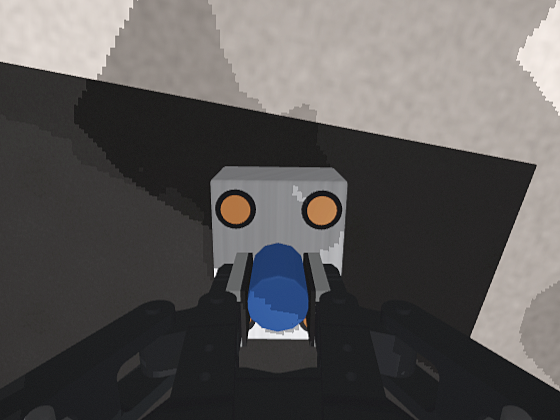

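View pics/s12.png

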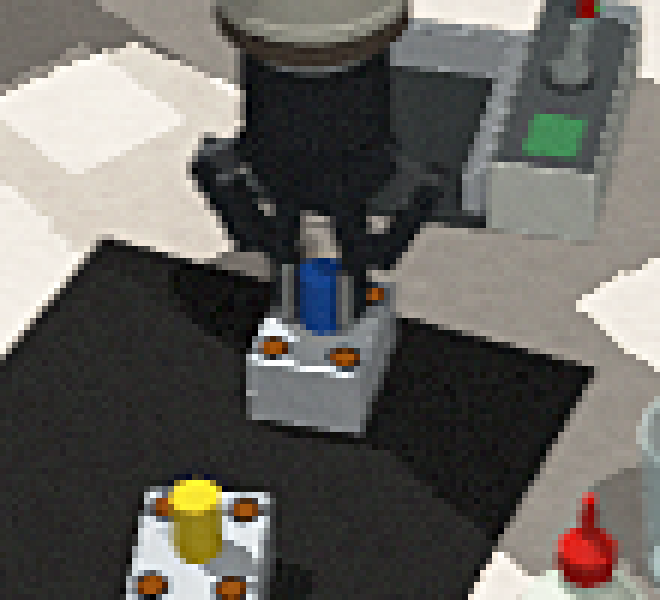

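Gripped: opening 22.5 mm, knob between the pads, block upright. Lifting.

Request:
{"method": "step_arm", "body": {
  "increments": [
    [0,0,-4,0],
    [0,0,-10,0],
    [0,0,-15,0],
    [0,0,-15,0],
    [0,0,-15,0],
    [0,0,-10,0],
    [0,0,-6,0],
    [0,0,0,0],
    [0,0,0,0]
  ]
}}

```text
clock: 17.63
ee_pos: [518.7, -136.7, 114.3]
tcp_rot: [0.64, 0.769, 0.0, -0.0]
force: [-0.1, 0.1, -4.6]
grip_width: 22.5
```

```bash
python3 - <<'E'
from plant import ctrl
from h import *
s=ctrl.sense();print(st((3,-1),.185,(476.4,99.2)));plan(s,[*st((3,-1),.185,(476.4,99.2)),115],1.756)
im=ctrl.capture("side");cv2.imwrite("pics/s13.png",cv2.resize(im[170:290,220:350,::-1],None,fx=5,fy=5,interpolation=cv2.INTER_NEAREST))
E
```

```text
[479.53275529  98.76890335]
pos [ 518.7 -136.7  114.3] yaw 1.7538 F [-0.1  0.1 -4.6] w 22.5 t 17.6333
 tool shift [238.7   4.3  -0.7] turn -0.0022 rows>= 5.724319794790335
```

View pics/s13.png

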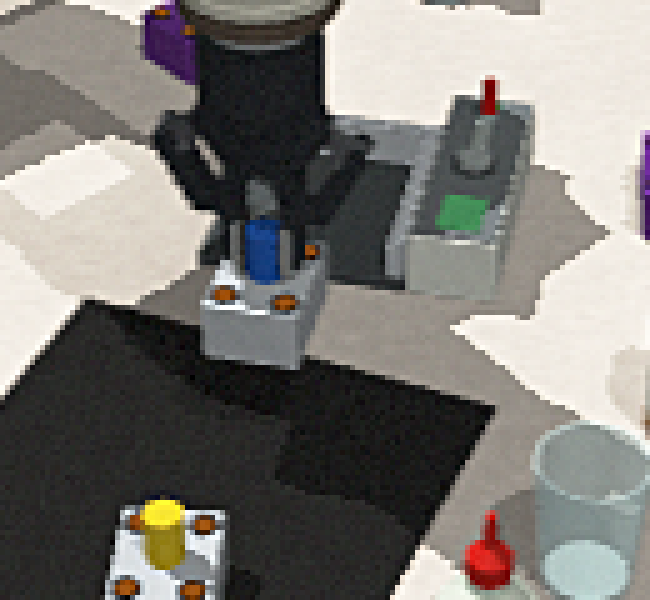

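The block hangs upright and weighs 4.6 N. Carrying it over to just short of the corner.

Request:
{"method": "step_arm", "body": {
  "increments": [
    [8,0,0,0],
    [18,0.4,0,0],
    [26,0.5,0,0],
    [28,0.5,0,0],
    [28,0.5,0,0],
    [28,0.5,0,0],
    [28,0.5,0,0],
    [28,0.5,0,0],
    [24,0.5,0,0],
    [15,0.4,0,0],
    [7,0,0,0],
    [0,0,0,0]
  ]
}}

```text
clock: 18.68
ee_pos: [479.1, 99.4, 114.1]
tcp_rot: [0.639, 0.769, -0.0, -0.0]
force: [-0.4, -0.6, -4.0]
grip_width: 22.3
```

Request:
{"method": "step_arm", "body": {
  "increments": [
    [0,0,15,0],
    [0,0,20,0],
    [0,0,14,0],
    [0,0,6,0],
    [0,0,0,0],
    [0,0,0,0],
    [0,0,0,0]
  ]
}}

```text
clock: 19.27
ee_pos: [480.3, 97.8, 60.4]
tcp_rot: [0.64, 0.769, 0.0, 0.0]
force: [0.4, -0.3, -4.5]
grip_width: 22.2
```

```bash
python3 - <<'E'
from plant import ctrl
from h import *
s=ctrl.sense();plan(s,[*st((3,-1),.185,(476.4,99.2)),46.8],1.756)
im=ctrl.capture("side");cv2.imwrite("pics/s14.png",cv2.resize(im[150:240,240:350,::-1],None,fx=6,fy=6,interpolation=cv2.INTER_CUBIC))
c=ctrl.get_calibration("wrist");im=ctrl.capture("wrist");np.save("pics/w14.npy",im);np.savez("pics/w14c.npz",**c);cv2.imwrite("pics/w14.png",im[:,:,::-1])
E
```

```text
pos [480.3  97.8  60.4] yaw 1.7534 F [ 0.4 -0.3 -4.5] w 22.2 t 19.2667
 tool shift [ 1.1 -0.6 13.6] turn -0.0026 rows>= 0.3282936938448426
```

View pics/s14.png

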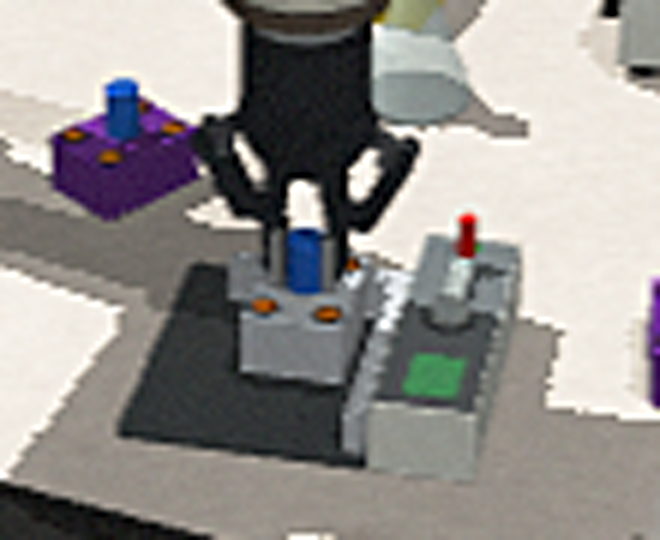

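View pics/w14.png

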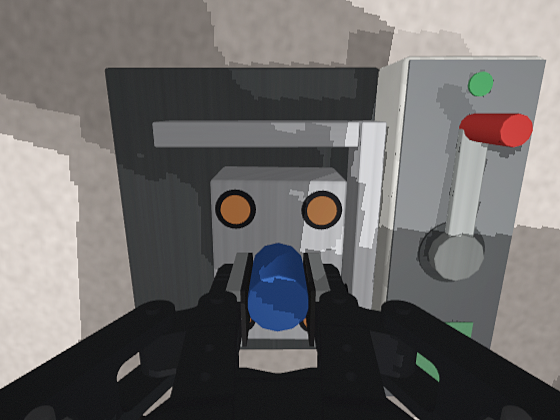

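The block hangs over the plate, square to both fences and clear of them. The side fence spans row ~135 and the far fence column ~372. Setting down.

Request:
{"method": "step_arm", "body": {
  "increments": [
    [0,0,5,0],
    [0,0,4,0],
    [0,0,2,0],
    [0,0,0,0]
  ]
}}

```text
clock: 19.7
ee_pos: [479.4, 98.1, 47.9]
tcp_rot: [0.64, 0.769, -0.0, -0.0]
force: [-0.4, -0.1, -4.2]
grip_width: 22.9
```

Request:
{"method": "step_arm", "body": {
  "increments": [
    [0,0,1,0],
    [0,0,1,0],
    [0,0,0,0]
  ]
}}

```text
clock: 19.95
ee_pos: [480.1, 98.1, 46.8]
tcp_rot: [0.64, 0.769, 0.0, 0.0]
force: [0.2, 0.1, -1.8]
grip_width: 22.4
```

Request:
{"method": "step_arm", "body": {
  "increments": [
    [0,0,0.5,0],
    [0,0,0.5,0],
    [0,0,0,0]
  ]
}}

```text
clock: 20.2
ee_pos: [480.5, 98.1, 46.7]
tcp_rot: [0.64, 0.769, 0.001, 0.001]
force: [-3.2, -0.6, 13.3]
grip_width: 22.1
```

Set down at z≈46.7 as predicted, pressing lightly. Now sliding toward the far fence (tool +y).

Request:
{"method": "step_arm", "body": {
  "increments": [
    [0,1.5,-0.4,0],
    [0,1.5,0,0],
    [0,1.5,0,0],
    [0,1.5,0,0],
    [0,1.5,0,0],
    [0,1,0,0],
    [0,0,0,0]
  ]
}}

```text
clock: 20.78
ee_pos: [488.9, 99.7, 46.7]
tcp_rot: [0.64, 0.769, 0.001, 0.001]
force: [0.7, -0.3, 6.9]
grip_width: 22.1
```

Request:
{"method": "step_arm", "body": {
  "increments": [
    [0,1,0,0],
    [0,1,0,0],
    [0,0,0,0]
  ]
}}

```text
clock: 21.03
ee_pos: [490.4, 99.9, 46.7]
tcp_rot: [0.639, 0.769, 0.0, 0.0]
force: [-5.8, -2.2, 10.8]
grip_width: 22.3
```

Request:
{"method": "step_arm", "body": {
  "increments": [
    [0,0.6,0,0],
    [0,0,0,0]
  ]
}}

```text
clock: 21.2
ee_pos: [490.6, 99.9, 46.8]
tcp_rot: [0.639, 0.769, -0.0, 0.0]
force: [-10.0, -2.5, 14.3]
grip_width: 22.5
```

The far fence is met where expected (station x≈14, force 10 N). Now sliding along it to the side fence (tool +x).

Request:
{"method": "step_arm", "body": {
  "increments": [
    [1.5,0,0,0],
    [1.5,0,0,0],
    [1.5,0,0,0],
    [1.5,0,0,0],
    [1.5,0,0,0],
    [1.5,0,0,0],
    [0,0,0,0]
  ]
}}

```text
clock: 21.78
ee_pos: [489.0, 108.6, 46.7]
tcp_rot: [0.639, 0.769, -0.0, 0.0]
force: [-8.7, -4.8, 14.6]
grip_width: 22.0
```

Request:
{"method": "step_arm", "body": {
  "increments": [
    [1,0,0,0],
    [1,0,0,0],
    [0,0,0,0]
  ]
}}

```text
clock: 22.03
ee_pos: [488.6, 110.5, 46.7]
tcp_rot: [0.639, 0.769, -0.0, 0.0]
force: [-9.6, -5.5, 14.1]
grip_width: 22.4
```

Request:
{"method": "step_arm", "body": {
  "increments": [
    [0.7,0,0,0],
    [0,0,0,0]
  ]
}}

```text
clock: 22.2
ee_pos: [488.5, 111.2, 46.8]
tcp_rot: [0.639, 0.769, -0.0, 0.0]
force: [-8.9, -6.0, 13.7]
grip_width: 22.7
```

Request:
{"method": "step_arm", "body": {
  "increments": [
    [0.7,0,0,0],
    [0,0,0,0]
  ]
}}

```text
clock: 22.37
ee_pos: [488.5, 111.5, 46.8]
tcp_rot: [0.639, 0.769, -0.0, 0.001]
force: [-7.9, -9.0, 14.0]
grip_width: 22.6
```

Request:
{"method": "step_arm", "body": {
  "increments": [
    [0.7,0,0,0],
    [0,0,0,0]
  ]
}}

```text
clock: 22.53
ee_pos: [488.6, 111.7, 46.8]
tcp_rot: [0.639, 0.769, -0.001, 0.001]
force: [-6.3, -15.5, 12.7]
grip_width: 22.1
```

Request:
{"method": "step_arm", "body": {
  "increments": [
    [0.7,0,0,0],
    [0,0,0,0]
  ]
}}

```text
clock: 22.7
ee_pos: [488.6, 111.8, 46.9]
tcp_rot: [0.639, 0.769, -0.001, 0.002]
force: [-5.9, -22.1, 14.5]
grip_width: 22.4
```

Side fence met (≈20 N). Firming up the far-fence push, then inspecting.

Request:
{"method": "step_arm", "body": {
  "increments": [
    [0,0.5,0,0],
    [0,0.4,0,0],
    [0,0,0,0]
  ]
}}

```text
clock: 22.95
ee_pos: [488.7, 111.8, 46.9]
tcp_rot: [0.639, 0.769, -0.002, 0.001]
force: [-15.7, -23.6, 21.6]
grip_width: 22.2
```

```bash
python3 - <<'E'
from plant import ctrl
from h import *
s=ctrl.sense();plan(s,[*st((15,10),.185,(476.4,99.2)),46.8],1.756);print(s["wrist_torque"].round(2))
F=s["force"];a=.185;print("Fsx",F[0]*np.cos(a)+F[1]*np.sin(a),"Fsy",-F[0]*np.sin(a)+F[1]*np.cos(a))
im=ctrl.capture("side");cv2.imwrite("pics/s15.png",cv2.resize(im[150:230,250:350,::-1],None,fx=7,fy=7,interpolation=cv2.INTER_CUBIC))
c=ctrl.get_calibration("wrist");im=ctrl.capture("wrist");np.save("pics/w15.npy",im);np.savez("pics/w15c.npz",**c);cv2.imwrite("pics/w15.png",cv2.resize(im[130:300,180:430,::-1],None,fx=3.2,fy=3.2,interpolation=cv2.INTER_CUBIC))
E
```

```text
pos [488.7 111.8  46.9] yaw 1.7541 F [-15.7 -23.6  21.6] w 22.2 t 22.95
 tool shift [-0.1  0.6  0.1] turn -0.0019 rows>= 0.015200122392889948
[-3.62  2.28  0.46]
Fsx -19.758528086666516 Fsy -20.337448757596864
```

View pics/s15.png

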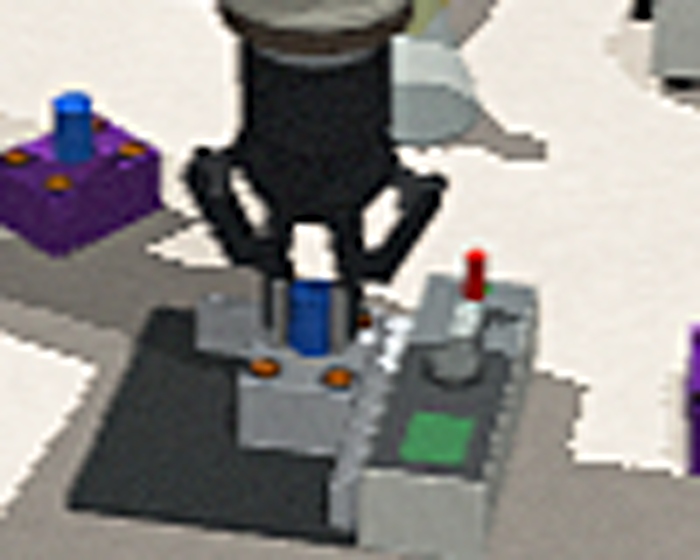

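View pics/w15.png

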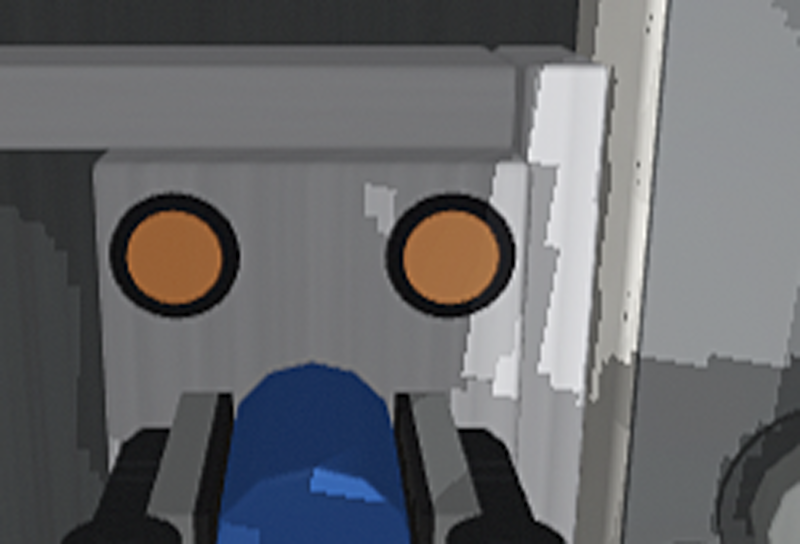

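Both views look flush. I'll measure the block's yaw against the fences from edge fits in the wrist picture.

```bash
python3 - <<'E'
from h import *
c=dict(np.load("pics/w15c.npz"));im=np.load("pics/w15.npy");g=cv2.GaussianBlur(cv2.cvtColor(im,cv2.COLOR_RGB2GRAY),(0,0),.8).astype(float)
# wells centres
h=cv2.cvtColor(im,cv2.COLOR_RGB2HSV);o=(h[...,0]>5)&(h[...,0]<22)&(h[...,1]>120)&(h[...,2]>60)
w=[x[1] for x in cen(o) if x[0][4]>300];print(w)
W=np.array([ray(c,p,50)[:2] for p in w]);d=W[1]-W[0];print("wells",W.round(1),"yaw",np.arctan2(d[1],d[0]),np.hypot(*d))
def hline(c0,c1,r0,r1,sgn):
    gy=np.gradient(g,axis=0)*sgn; P=[]
    for u in range(c0,c1):
        col=gy[r0:r1,u]; k=col.argmax()
        if col[k]>3:
            s=slice(max(k-1,0),k+2); P.append((u,r0+(np.arange(r1-r0)[s]*col[s]).sum()/col[s].sum()))
    P=np.array(P); f=np.polyfit(P[:,0],P[:,1],1)
    for _ in range(4):
        k=abs(np.polyval(f,P[:,0])-P[:,1])<.7; f=np.polyfit(P[k,0],P[k,1],1)
    return f,k.sum(),len(P)
cv2.imwrite("pics/w15b.png",cv2.resize(im[160:200,200:360,::-1],None,fx=5,fy=12,interpolation=cv2.INTER_NEAREST))
print(np.round(g[140:190,190]).astype(int).tolist());print(np.round(g[160:190,250]).astype(int).tolist());print(np.round(g[160:190,320]).astype(int).tolist())
E
```

```text
[[234.0, 210.0], [320.5, 210.0]]
wells [[465.  134.4]
 [502.7 141.4]] yaw 0.18435685492951903 38.39709197513159
[49, 49, 48, 54, 76, 93, 96, 96, 96, 96, 103, 112, 117, 118, 117, 117, 116, 116, 116, 117, 117, 117, 117, 117, 118, 118, 117, 117, 117, 117, 117, 116, 116, 117, 117, 109, 84, 56, 49, 50, 50, 50, 50, 50, 50, 50, 50, 49, 49, 49]
[118, 119, 119, 118, 118, 118, 118, 118, 118, 118, 117, 117, 117, 117, 116, 111, 102, 95, 93, 93, 97, 106, 112, 114, 115, 115, 115, 115, 115, 115]
[118, 118, 118, 118, 117, 116, 116, 117, 117, 117, 117, 117, 117, 117, 115, 110, 102, 97, 96, 96, 100, 107, 112, 115, 116, 116, 116, 117, 116, 102]
```

View pics/w15b.png

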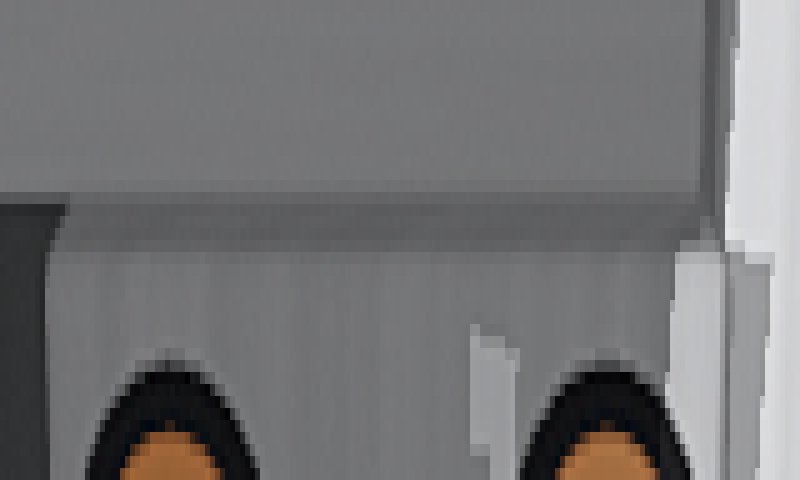

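```bash
python3 - <<'E'
from h import *
c=dict(np.load("pics/w15c.npz"))
R=lambda p:np.array([[np.cos(.185),np.sin(.185)],[-np.sin(.185),np.cos(.185)]])@(p[:2]-np.array([476.4,99.2]))
for u in(230,320): print(u,"fence edge@40",R(ray(c,(u,176),40)).round(1),"block edge@50",R(ray(c,(u,180.7),50)).round(1))
# far fence: block right edge ~ col 200+723/5=344.6 at row~185 z50 ; fence inner edge top col ~200+705/5=341 row 165 z40
print("block +x edge",R(ray(c,(344.2,185),50)),"far fence face@40",R(ray(c,(345,178),40)), R(ray(c,(341.5,165),40)))
E
```

```text
230 fence edge@40 [-7.3 50.1] block edge@50 [-6.  49.9]
320 fence edge@40 [34.2 50.1] block edge@50 [33.  49.9]
block +x edge [43.58988899 47.97357434] far fence face@40 [45.72116304 49.1635569 ] [43.80899568 55.18219239]
```

The block's edges coincide with the fence faces to about 0.2 mm at the side and 1 mm at the far one. Its yaw matches (0.184 against 0.185), and it sits level. Holding briefly to confirm it's steady and to check the rest of the bench.

Request:
{"method": "step_arm", "body": {
  "increments": [
    [0,0,0,0],
    [0,0,0,0],
    [0,0,0,0],
    [0,0,0,0],
    [0,0,0,0],
    [0,0,0,0]
  ]
}}

```text
clock: 23.55
ee_pos: [488.7, 111.8, 46.9]
tcp_rot: [0.639, 0.769, -0.002, 0.001]
force: [-15.3, -23.0, 20.4]
grip_width: 22.2
```

```bash
python3 - <<'E'
from plant import ctrl
from h import *
im=ctrl.capture("side");cv2.imwrite("pics/s16.png",im[:,:,::-1])
E
```

```text
(no output)
```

View pics/s16.png

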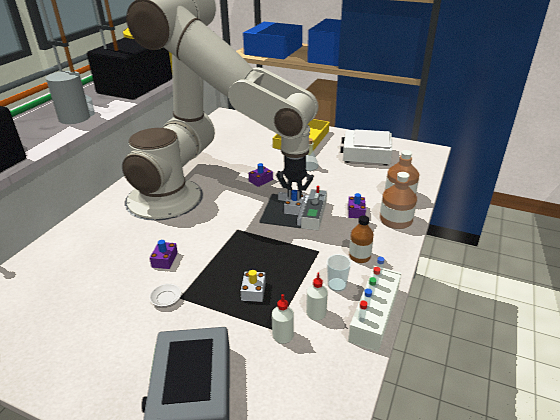

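Everything else stands where it was: yellow block (253,285), droppers (283,320) and (317,298), beaker (338,272), dish (166,297). The hold is steady, so I'm handing in.

```bash
python3 - <<'E'
from plant import ctrl
print(ctrl.hand_in())
E
```

```text
the job is handed in; nothing more can be done
None
```

The job is done and handed in at about 23.6 s of the 64 s allowed; no verdict is reported.

**Shutter:** I swung the red-posted lever to its stop, where the force rose steeply to 24 N, then lifted off. A picture showed the lever back at rest.

**Block:** I picked up the blue-knob block by its knob (about 0.47 kg), kept it upright, set it on the plate and slid it against the far fence, then the side fence. I handed in with it still gripped and pressed.

**Last checks:**
- The push was steady at about 20 N on each fence and about 20 N down.
- The block's yaw was 0.184 rad against the station's 0.185.
- Its edges were within 0.2 mm of the side fence face and about 1 mm of the far one, which is the limit of the measurement. I measured at the block's top edge and did not look directly at its foot.
- The other things on the bench looked unmoved in the last side view.

**What disagreed or went wrong:**
- **Fingertip height:** the shut fingertips are about 9 mm behind the reported TCP, not 17 mm ahead as stated. I found this from the cameras and a light touch on the housing top, which peaked at about 34 N in height and 37 N in all, close to the 40 N limit. I set all heights by it afterwards.
- **Refused calls:** the first two move calls were refused for having three numbers per row, with no effect on the scene.

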